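Sort worn sanding blocks by feel at the dust port

ROBOT

A 6-joint arm with a two-finger parallel gripper is mounted at the origin on the work surface. World frame = base frame: x ahead of the robot, y to its left, z up, the work surface at z = 0. Lengths are in mm, angles in rad, forces in N, time in s.
With the tool pointing down it reaches from about 300 to 775 mm from the base axis. Payload 14.6 kg.
Tool frame: the origin (TCP) lies between the finger pads; the fingertips stand 19 mm ahead of it and the grasp point (between the pads) is the TCP; x points along the fingers, y is the direction in which the jaws open and shut, and the axes are right-handed (so a half turn about x gives the same grasp; the last joint's range is limited). The gripper opens to 94 mm and grips with 3 to 60 N. Pads are 16 mm wide; open, the fingers measure 119 mm over their backs; the gripper's body (75 mm by 177 mm) begins 78 mm behind the grasp point.
Start: joints at [-1.257, 0.3, 1.521, -0, 1.321, -0.067], TCP at [204.407, -510.595, 224.446] pointing down, gripper open.
Joint ranges: [-3.03, 3.03], [-0.79, 2.21], [0.23, 2.52], [-1.04, 4.18], [0, 3.07], [-2.55, 2.55]. Speed limits (rad/s): [2.22, 2.22, 2.57, 3.14, 3.14, 3.14].

INTERFACE

Orientations are given as [roll, pitch, yaw] about the fixed x, y, z axes, in that order (R = Rz(yaw) Ry(pitch) Rx(roll)).
In Python, from cell import manip gives the robot as it stands.
- The arm moves only by the tool jog_arm, never from a script. Its argument "series" is one flat list of numbers, 7 for each row, row after row: the turn, a rotation vector about the world's x, y, z in rad, then the shift along the world's x, y, z in m, then the opening, from -1 (shut) to 1 (fully open). A call has 1 to 20 rows; each row is the pose to reach, as a shift and turn from the pose commanded when the call began; what a row does not reach only later rows make up. A row lasts 1/8 s, in which the tool goes at most 62.5 mm and 10.7 degrees, less where a joint would pass 70% of its speed; a pose out of reach is approached as far as the arm can. A call with a gripper value outside its range is refused whole. The fingers move at their own pace and stop on an object; "squeeze" is the grip in N (left out, the last holds). Time passes only in rows, so rows that repeat a pose let the fingers close. It gives the time, the measured TCP pose, the force and the opening at its end, in the units of the state.
- manip.read_state(): the state, without advancing time (a new reading comes with each control period).
- manip.camera(name): name is "scene" or "top" or "wrist"; returns a dict with "color" (420x560x3 uint8, blue, green, red), "range_z" (420x560 float32, mm along the optical axis (not along the pixel's ray), 0 where there is no reading), "fx", "fy", "cx", "cy" (pixels), "pose" (4x4, takes a point from camera to world coordinates); the wrist camera has in their place "mount" (4x4, takes a point from camera to tool coordinates, whose origin is the TCP and whose axes are the tool frame's). Camera axes: x right, y down, z forward; pixel columns grow to the right and rows downward; lengths in mm; the calibration is good to about 2 mm. The wrist camera is an equidistant fisheye: a pixel r from the principal point sees the ray r / f radians off the axis. A picture is of the moment at which its call begins: read the wrist's pose just before it.
- manip.sign_off(): hands the job in, once; it reports no verdict.
The state is a dict: "clock": time; "joints": joint angles; "qd": joint speeds; "effort": joint torques, N m; "eef_pos": TCP position; "eef_rot": TCP orientation; "wrist_force": force on the tool from outside, world axes, zero at the start; "moment": the same for the moment, N m; "finger_gap": finger opening in mm.
Only numpy, scipy, OpenCV 4.12 (cv2) and the standard library are available. Lean on these libraries where they do the work, as an engineer would, in place of code of your own. Each camera call takes 0.05 s, during which the arm holds its last target.

TASK

Turn the dust port's collar fully open, then sort every sanding block on the bench by how rough its underside feels when it is dragged across the bench: rough ones into the plain tray, smooth ones into the wooden tray with handles, each lying flat on the tray floor, abrasive side down. With all blocks in the trays and the port still open, turn the collar fully closed again. Touch only the collar of the port, never the fixed rings right above and below it, and leave the other things on the bench where they are.

Things in the scene. Friction and masses are not known exactly. Their poses are not given: they have to be found in the camera images.
- collar (a joint): angle of the turning collar of the dust port: 0 = fully closed (end stop), 1.25 rad = fully open (end stop); it grows as the collar turns anticlockwise seen from above. It turns stiffly (about 0.06 N m) and stays where it is left.
- collar_mid (a point): centre of the collar, on its vertical axis, 66 mm above the bench. A dark knurled steel ring, 60 mm in diameter, 12 mm high, with a white mark on its top face; it sticks out 7 mm beyond the fixed rings above and below it. The port stands on a foot 72 mm wide, 12 mm high, towards the far side of the bench; its pipe (top 38 mm above the bench) leads away from the robot.
- ring_upper: fixed aluminium ring right above the collar: 46 mm diameter, 14 mm high, with a 3 mm mesh cap 38 mm wide on top (top at 89 mm above the bench). Origin at the centre of its underside. White ticks on its side show where the collar's mark stands when closed and when open. Not to be touched.
- ring_lower: fixed aluminium ring right below the collar: 46 mm diameter, 48 mm high, on the foot. Origin at the centre of its underside. Not to be touched.
- plain_tray_floor (a point): centre of the inner floor (top face, 5 mm above the bench) of the plain tray, aluminium, without handles: inside 240 mm along its x axis by 110 mm along its y axis, rim 13 mm above the bench, fixed to the bench. For the rough blocks.
- handled_tray_floor (a point): centre of the inner floor (top face, 5 mm above the bench) of the wooden tray with a bar handle at each short end (handles reach 146 mm from the centre, 18 mm high): inside 240 mm along its x axis by 110 mm along its y axis, rim 13 mm above the bench, fixed to the bench. For the smooth blocks.
- block_1_mid (a point): centre of a steel sanding block, 66 (x) by 48 (y) by 20 mm high (z up), 0.39 to 0.52 kg, abrasive side down. All look alike, numbers mean nothing. Dragged along the bench, the sideways force is about 0.5 to 0.95 of the load (weight plus any press) for a rough one, under 0.35 of it for a smooth one. None if absent. The rules call the blocks' centres facing_1 to facing_6, in an order that is not told.
- block_2_mid (a point): centre of a steel sanding block, 66 (x) by 48 (y) by 20 mm high (z up), 0.39 to 0.52 kg, abrasive side down. All look alike, numbers mean nothing. Dragged along the bench, the sideways force is about 0.5 to 0.95 of the load (weight plus any press) for a rough one, under 0.35 of it for a smooth one. None if absent. The rules call the blocks' centres facing_1 to facing_6, in an order that is not told.
- block_3_mid (a point): centre of a steel sanding block, 66 (x) by 48 (y) by 20 mm high (z up), 0.39 to 0.52 kg, abrasive side down. All look alike, numbers mean nothing. Dragged along the bench, the sideways force is about 0.5 to 0.95 of the load (weight plus any press) for a rough one, under 0.35 of it for a smooth one. None if absent. The rules call the blocks' centres facing_1 to facing_6, in an order that is not told.
- block_4_mid (a point): centre of a steel sanding block, 66 (x) by 48 (y) by 20 mm high (z up), 0.39 to 0.52 kg, abrasive side down. All look alike, numbers mean nothing. Dragged along the bench, the sideways force is about 0.5 to 0.95 of the load (weight plus any press) for a rough one, under 0.35 of it for a smooth one. None if absent. The rules call the blocks' centres facing_1 to facing_6, in an order that is not told.
- block_5_mid (a point): centre of a steel sanding block, 66 (x) by 48 (y) by 20 mm high (z up), 0.39 to 0.52 kg, abrasive side down. All look alike, numbers mean nothing. Dragged along the bench, the sideways force is about 0.5 to 0.95 of the load (weight plus any press) for a rough one, under 0.35 of it for a smooth one. None if absent. The rules call the blocks' centres facing_1 to facing_6, in an order that is not told.
- block_6_mid (a point): centre of a steel sanding block, 66 (x) by 48 (y) by 20 mm high (z up), 0.39 to 0.52 kg, abrasive side down. All look alike, numbers mean nothing. Dragged along the bench, the sideways force is about 0.5 to 0.95 of the load (weight plus any press) for a rough one, under 0.35 of it for a smooth one. None if absent. The rules call the blocks' centres facing_1 to facing_6, in an order that is not told.
- nut: bystander: hex nut 28 mm wide, 12 mm high; origin at the centre of its underside. To be left alone.
- washer: bystander: washer 30 mm wide, 5 mm thick; origin at the centre of its underside. To be left alone.
- spacer: bystander: brass spacer, 22 mm wide and high; origin at the centre of its underside. To be left alone.
- tape_roll: bystander: roll of paper tape, 90 mm wide, 24 mm high; origin at the centre of its underside. To be left alone.
- jar: bystander: glass jar, 64 mm wide, 90 mm high; origin at the centre of its underside. To be left alone.
- brush: bystander: flat brush, 200 mm long, lying along its x; origin at the centre of its underside. To be left alone.
- spanner: bystander: spanner, 180 mm long, lying along its x; origin at the centre of its underside. To be left alone.
Not all that is in view belongs to the job. What is shaped like the part that bears block_1_mid but yellow is not meant.

How it is judged (in metres and radians):
On the way, in this order (a step that is already met when the one before it is completed fails the run):
1. the collar is turned fully open (beyond 1.1 rad) (value of joint collar above 1.1 rad), for 0.2 s.
2. every block lies flat in its tray while the collar is still open (beyond 1.0 rad) (x of facing_5 in the frame of plain_tray_floor between -0.105 and 0.105 m and y of facing_5 in the frame of plain_tray_floor between -0.05 and 0.05 m and z of each of facing_5, facing_6, facing_4 in the frame of plain_tray_floor below 0.02 m and angle between each of facing_5, facing_3, facing_1, facing_6, facing_2, facing_4's own z axis and vertical below 0.15 rad and x of facing_3 in the frame of handled_tray_floor between -0.105 and 0.105 m and y of facing_3 in the frame of handled_tray_floor between -0.05 and 0.05 m and z of each of facing_3, facing_1, facing_2 in the frame of handled_tray_floor below 0.02 m and x of facing_1 in the frame of handled_tray_floor between -0.105 and 0.105 m and y of facing_1 in the frame of handled_tray_floor between -0.05 and 0.05 m and x of facing_6 in the frame of plain_tray_floor between -0.105 and 0.105 m and y of facing_6 in the frame of plain_tray_floor between -0.05 and 0.05 m and x of facing_2 in the frame of handled_tray_floor between -0.105 and 0.105 m and y of facing_2 in the frame of handled_tray_floor between -0.05 and 0.05 m and x of facing_4 in the frame of plain_tray_floor between -0.105 and 0.105 m and y of facing_4 in the frame of plain_tray_floor between -0.05 and 0.05 m and value of joint collar above 1 rad), for 0.2 s.
At the end, for the whole second after the job is handed in: Every rough block lies flat (within 0.15 rad, abrasive side down) and at rest on the floor of the plain tray, every smooth one likewise in the tray with handles, none stacked, and the collar is closed (below 0.12 rad) (x of facing_5 in the frame of plain_tray_floor between -0.105 and 0.105 m and y of facing_5 in the frame of plain_tray_floor between -0.05 and 0.05 m and z of each of facing_5, facing_6, facing_4 in the frame of plain_tray_floor below 0.02 m and angle between each of facing_5, facing_3, facing_1, facing_6, facing_2, facing_4's own z axis and vertical below 0.15 rad and x of facing_3 in the frame of handled_tray_floor between -0.105 and 0.105 m and y of facing_3 in the frame of handled_tray_floor between -0.05 and 0.05 m and z of each of facing_3, facing_1, facing_2 in the frame of handled_tray_floor below 0.02 m and x of facing_1 in the frame of handled_tray_floor between -0.105 and 0.105 m and y of facing_1 in the frame of handled_tray_floor between -0.05 and 0.05 m and x of facing_6 in the frame of plain_tray_floor between -0.105 and 0.105 m and y of facing_6 in the frame of plain_tray_floor between -0.05 and 0.05 m and x of facing_2 in the frame of handled_tray_floor between -0.105 and 0.105 m and y of facing_2 in the frame of handled_tray_floor between -0.05 and 0.05 m and x of facing_4 in the frame of plain_tray_floor between -0.105 and 0.105 m and y of facing_4 in the frame of plain_tray_floor between -0.05 and 0.05 m and linear speed of each of block_1, block_2, block_3, block_4, block_5, block_6 below 0.02 m/s and value of joint collar below 0.12 rad); the robot touches nothing.
It fails at once if a fixed ring of the port is touched (over 1.5 N) (contact force between any of the arm, the fingers and ring_upper above 1.5 N or contact force between any of the arm, the fingers and ring_lower above 1.5 N).
It fails at once if a bystander is shifted by more than 40 mm (distance of any of nut, washer, spacer, tape_roll, jar, brush, spanner from where it was at the start of the episode above 0.04 m).
Of block_1, block_2, block_3, block_4, block_5, block_6 only 4 to 6 are there at a start; the rules pass over those that are not, and their reading is None.
At some moment in a run one of block_1, block_2, block_3, block_4, block_5, block_6 may be knocked a few centimetres aside while the robot is not near it.
Once in a run the grip may slacken for a moment while it holds something.
It also fails if it takes over 210 s, if anything falls off the work surface, if the arm or the gripper's body presses on something with over 40 N, if the wrist force passes 120 N, or if a joint passes its speed limit or range.

## Working session

There is one attempt and no reset: what is moved stays moved. The work goes in short steps, Python scripts to look and compute and a tool call to move; the robot and the scene stay as the last step left them, time stands still between calls to the robot, and variables do not carry over. Pictures are saved under pics/ and viewed, and the job is handed in when it is done.

Besides the shell and the picture viewer there is one more tool, called after "Request:" as name(argument=value, ...), one argument or row to a line, values as JSON. jog_arm: Moves the arm, as the interface text tells. Its arguments: {"type":"object","properties":{"series":{"type":"array","items":{"type":"number"}},"squeeze":{"type":"number"}},"required":["series"]}

```bash
mkdir -p pics; ls
python3 - <<'E'
from cell import manip
import cv2
print(manip.read_state())
for n in ["scene","top","wrist"]:
    c=manip.camera(n); cv2.imwrite(f"pics/{n}0.png",c["color"])
    print(n,c["fx"],c["fy"],c["cx"],c["cy"],c.get("pose",c.get("mount")))
E
```

```text
pics
{'clock': 0.0, 'joints': array([-1.25656288e+00,  3.00497263e-01,  1.52159885e+00,  3.89337166e-06,
        1.32070122e+00, -6.65905629e-02]), 'qd': array([ 0.00013651, -0.00082625,  0.00085421, -0.00042748,  0.00061194,
       -0.00108608]), 'effort': array([ 3.94189692e-04, -5.31797361e+01, -3.52737844e+01,  7.09336298e-02,
        2.42916495e-02, -1.27127155e-04]), 'eef_pos': array([ 204.35306219, -510.3592239 ,  223.86445151]), 'eef_rot': array([-1.64051724,  1.56959164,  1.88189845]), 'wrist_force': array([-0.76799065, -1.20861685, -0.74751893]), 'moment': array([-0.02960655, -0.0274993 ,  0.03145152]), 'finger_gap': 94.12269678968515}
scene 454.5782060420208 454.5782060420208 275.1893556175924 208.35082526987586 [[-5.63499587e-01  6.79995243e-01 -4.69121184e-01  9.91424032e+02]
 [ 8.25965183e-01  4.52881753e-01 -3.35677874e-01  3.52060666e+02]
 [-1.58029333e-02 -5.76632108e-01 -8.16851075e-01  8.80872503e+02]
 [ 0.00000000e+00  0.00000000e+00  0.00000000e+00  1.00000000e+00]]
top 420.01874909266024 420.01874909266024 275.76592348294605 214.5326075196103 [[ 9.79573209e-03 -9.97468393e-01  7.04332862e-02  4.73252547e+02]
 [-9.99868505e-01 -8.86025748e-03  1.35818909e-02  1.17484432e+01]
 [-1.29234498e-02 -7.05570692e-02 -9.97424024e-01  9.70321856e+02]
 [ 0.00000000e+00  0.00000000e+00  0.00000000e+00  1.00000000e+00]]
wrist 325.19226210127806 325.19226210127806 277.08701604453347 208.15361899505197 [[ 1.32121894e-03 -2.53991287e-01  9.67205604e-01 -1.59539324e+02]
 [ 9.99999125e-01  2.69526384e-04 -1.29523695e-03  4.96015132e-01]
 [ 6.82914697e-05  9.67206469e-01  2.53991421e-01 -7.42022988e+01]
 [ 0.00000000e+00  0.00000000e+00  0.00000000e+00  1.00000000e+00]]
```

View pics/top0.png

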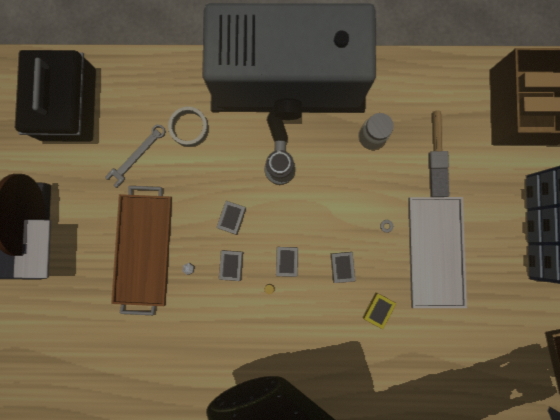

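View pics/scene0.png

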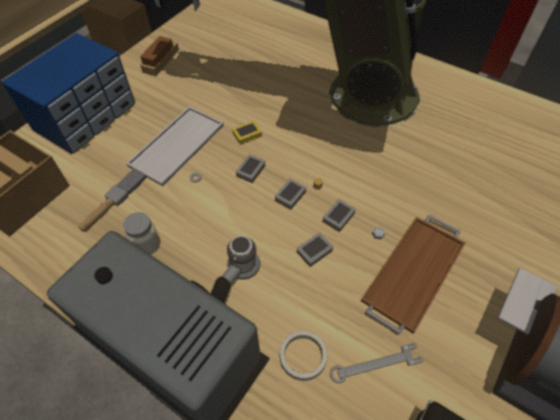

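View pics/wrist0.png

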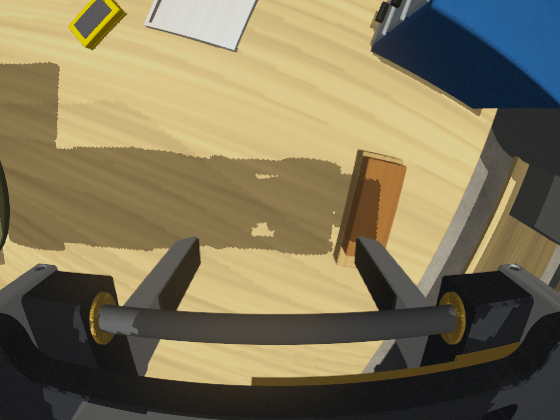

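```bash
cat > h.py <<'E'
import numpy as np, cv2
from cell import manip
def ray(c,u,v,z):
    P=np.asarray(c["pose"]); d=P[:3,:3]@np.array([(u-c["cx"])/c["fx"],(v-c["cy"])/c["fy"],1.]); o=P[:3,3]
    return o+d*(z-o[2])/d[2]
def cloud(c):
    P=np.asarray(c["pose"]); Z=c["range_z"].astype(float)
    v,u=np.mgrid[:Z.shape[0],:Z.shape[1]]
    X=np.stack([(u-c["cx"])/c["fx"]*Z,(v-c["cy"])/c["fy"]*Z,Z],-1)
    W=X@P[:3,:3].T+P[:3,3]; W[Z<=0]=np.nan
    return W
E
python3 - <<'E'
from h import *
for n in ["top","scene"]:
    c=manip.camera(n); W=cloud(c)
    z=W[...,2]
    print(n,"bench z", np.nanmedian(z[280:300,200:350]), np.nanstd(z[290:300,320:340]))
    m=((z>12)&(z<30)&(W[...,0]>250)&(W[...,0]<800)&(abs(W[...,1])<450)).astype(np.uint8)
    k,l,s,ce=cv2.connectedComponentsWithStats(m)
    for i in range(1,k):
        if s[i,4]<60: continue
        P=W[l==i]; r=cv2.minAreaRect(P[:,:2].astype(np.float32))
        print(s[i,:5],"z",np.median(P[:,2]).round(1),"rect",np.round(r[0],1),np.round(r[1],1),round(r[2],1))
    m=((z>60)&(z<74)&(W[...,0]>600)&(W[...,0]<760)&(abs(W[...,1])<60))
    print("collar",np.nanmean(W[m],0),m.sum(),np.nanmin(W[m],0),np.nanmax(W[m],0))
    m=((z>84)&(z<94)&(W[...,0]>500)&(W[...,0]<760)&(abs(W[...,1])<60))
    print("cap",np.nanmean(W[m],0),m.sum())
c=manip.camera("top");im=c["color"]
cv2.imwrite("pics/port.png",cv2.resize(im[130:200,240:320],None,fx=8,fy=8,interpolation=cv2.INTER_CUBIC))
cv2.imwrite("pics/blk.png",cv2.resize(im[190:330,170:440],None,fx=2.9,fy=2.9,interpolation=cv2.INTER_CUBIC))
c=manip.camera("scene");im=c["color"]
cv2.imwrite("pics/port_s.png",cv2.resize(im[220:290,200:280],None,fx=8,fy=8,interpolation=cv2.INTER_CUBIC))
E
```

```text
top bench z -0.2132041923948691 1.7220126317724065
[210 104  45   7 112] z 13.7 rect [790.7 129.1] [102.9  13.9] 89.5
[346 104  19   8  62] z 13.9 rect [ 792.2 -156.9] [41.7 15.2] 86.9
[168 107  40  39 509] z 23.3 rect [744.5 230.5] [88.4 88.1] 45.6
[313 106  33   5  88] z 13.6 rect [788.6 -96.5] [ 8.  74.4] 0.5
[ 429  110   20   90 1182] z 18.0 rect [ 682.5 -346.2] [ 43.8 206.8] 89.7
[358 130  22  19  61] z 19.8 rect [ 711.3 -181.3] [58.8 20.4] 49.8
[117 186  45  34 213] z 15.3 rect [581.6 349.8] [ 53.  122.3] 31.3
[216 201  29  33 610] z 19.9 rect [533.7 127.9] [48.4 64.8] 71.9
[460 204   4  36  71] z 13.3 rect [ 528.8 -397.1] [79.4  5.8] 1.1
[164 209   6  63 113] z 13.6 rect [480.7 273.7] [  5.7 141.7] 88.2
[276 247  22  30 628] z 19.9 rect [434.6  -0.5] [65.4 47.4] 0.3
[219 250  23  31 627] z 19.8 rect [425.1 127.2] [48.4 66. ] 85.9
[331 252  24  31 639] z 19.9 rect [ 423.5 -126.8] [66.  48.6] 5.4
[264 284  10  10  77] z 21.4 rect [374.1  39.3] [19.9 20.3] 1.4
[412 285  11  23  61] z 13.6 rect [ 360.4 -293.6] [22.1 49. ] 90.0
[363 293  33  36 664] z 19.8 rect [ 327.7 -208.5] [49.
[... 591 characters left out ...]
9  32  28 487] z 19.9 rect [436.1   0.7] [49.1 68.5] 89.4
[314 178   9   9  69] z 21.6 rect [374.4  39.9] [22.1 20.2] 24.0
[323 199  33  30 537] z 20.1 rect [426.  128.1] [48.6 68.4] 87.2
[362 215 104 119 965] z 14.3 rect [459.5 332.7] [119.5 292.6] 88.1
[297 233  36  32 617] z 20.1 rect [535.6 128.4] [49.7 65.6] 70.8
[145 234  15  19  79] z 22.4 rect [ 725.3 -168.6] [47.8 11.8] 6.6
[228 257  32  36 165] z 16.9 rect [674.5  39.6] [ 23.2 103.7] 85.3
[280 331  48  49 782] z 23.1 rect [745.8 232.7] [88.6 88.7] 33.8
collar [658.93618103  28.44175471  70.12709495] 242 [618.04138252 -12.35749133  60.15795693] [759.67225265  48.94771931  73.97832918]
cap [649.80539287  19.55995146  88.04118807] 334
```

View pics/port.png

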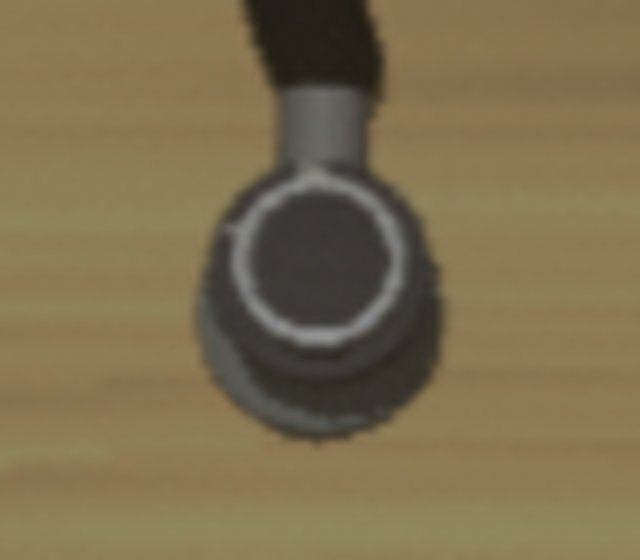

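View pics/port_s.png

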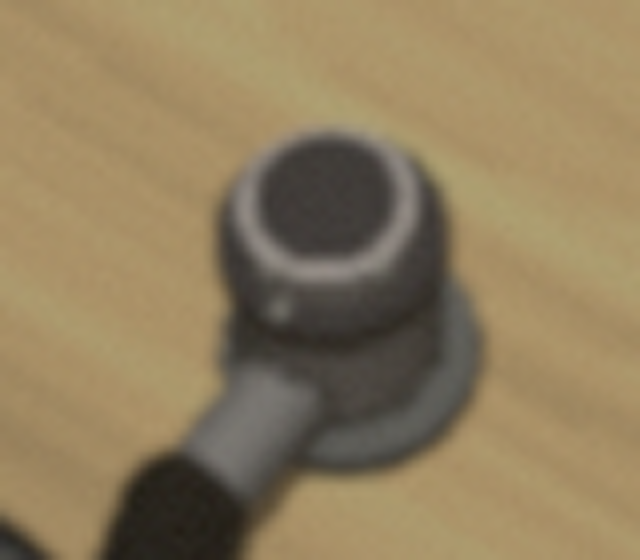

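View pics/blk.png

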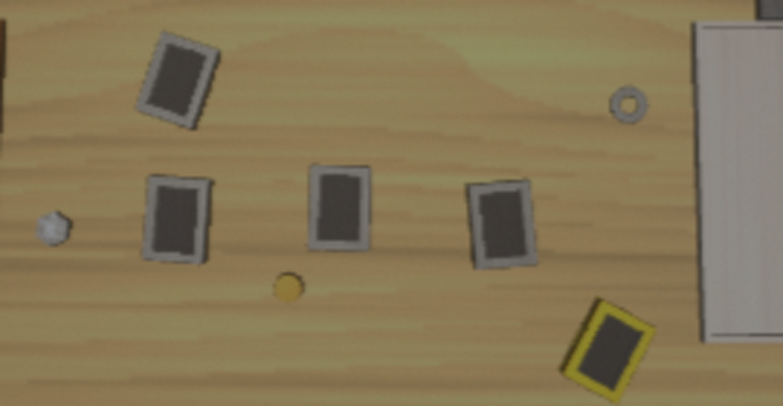

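Run:
```python
from h import *
from scipy.spatial.transform import Rotation as R
s=manip.read_state(); print("R\n",R.from_euler('xyz',s["eef_rot"]).as_matrix().round(3))
for n in ["top","scene"]:
    c=manip.camera(n); W=cloud(c); z=W[...,2]; im=c["color"].astype(int)
    for nm,b in [("handled",(250,400)),("plain",(-430,-270))]:
        # tray floor by height 2..9 and not bench colour
        m=(z>1.5)&(z<9)&(W[...,1]>b[0])&(W[...,1]<b[1])&(W[...,0]>300)&(W[...,0]<620)
        hsv=cv2.cvtColor(c["color"],cv2.COLOR_BGR2HSV)
        if nm=="plain": m=(W[...,1]>b[0])&(W[...,1]<b[1])&(W[...,0]>300)&(W[...,0]<575)&(hsv[...,1]<60)
        else: m=m&(hsv[...,1]>60)
        m=cv2.morphologyEx(m.astype(np.uint8),cv2.MORPH_OPEN,np.ones((3,3)))
        k,l,st,_=cv2.connectedComponentsWithStats(m); i=1+st[1:,4].argmax()
        P=W[l==i]; u=np.argwhere(l==i)[:,::-1]
        r=cv2.minAreaRect(P[:,:2].astype(np.float32)); print(n,nm,st[i],np.round(np.median(P[:,2]),1),np.round(r[0],1),np.round(r[1],1),round(r[2],2))
    # ring outline
    hsv=cv2.cvtColor(c["color"],cv2.COLOR_BGR2HSV)
    sel=(z>80)&(z<95)&(W[...,0]>600)&(W[...,0]<700)&(abs(W[...,1]-18)<45)
    P=W[sel]; 
    pts=[]
    Q=np.array([ray(c,u,v,87.5) for v,u in np.argwhere(sel)])
    (cx,cy),rad=cv2.minEnclosingCircle(Q[:,:2].astype(np.float32)); print("circle",cx,cy,rad, Q[:,:2].mean(0))
    print("washer/nut top", )
    sel=(z>5)&(z<14)&(W[...,0]>350)&(W[...,0]<480)&(W[...,1]>180)&(W[...,1]<240)
    print("nut",np.nanmean(W[sel],0),sel.sum())
```

```text
R
 [[-0.     0.372 -0.928]
 [ 0.    -0.928 -0.372]
 [-1.    -0.    -0.   ]]
top handled [ 114  197   54  107 4660] 4.7 [458.6 333.9] [109.7 241. ] 87.91
top plain [ 409  201   58  107 5739] 5.3 [ 455.9 -344.6] [240.  128.7] 0.86
circle 647.5531005859375 19.080028533935547 23.95464515686035 [647.45361995  17.91626897]
washer/nut top
nut [417.48436671 223.88770887  11.00290884] 101
scene handled [ 366  221   96  107 5067] 5.2 [455.9 332.7] [110.5 239.8] 87.99
scene plain [ 131  107   92   74 3223] 5.1 [ 454.8 -346.2] [242.1 136.7] 1.06
circle 652.2647705078125 19.015159606933594 25.383289337158203 [650.62050057  19.92548917]
washer/nut top
nut [417.85118683 225.487916    10.71052517] 98
```

Request:
jog_arm(
  series=[0,0,-0.96,0.4446,0.5296,-0.05,1,0,0,-0.96,0.4446,0.5296,-0.05,1,0,0,-0.96,0.4446,0.5296,-0.05,1,0,0,-0.96,0.4446,0.5296,-0.05,1,0,0,-0.96,0.4446,0.5296,-0.05,1,0,0,-0.96,0.4446,0.5296,-0.05,1,0,0,-0.96,0.4446,0.5296,-0.05,1,0,0,-0.96,0.4446,0.5296,-0.05,1,0,0,-0.96,0.4446,0.5296,-0.05,1,0,0,-0.96,0.4446,0.5296,-0.05,1,0,0,-0.96,0.4446,0.5296,-0.05,1,0,0,-0.96,0.4446,0.5296,-0.05,1,0,0,-0.96,0.4446,0.5296,-0.05,1,0,0,-0.96,0.4446,0.5296,-0.05,1,0,0,-0.96,0.4446,0.5296,-0.05,1,0,0,-0.96,0.4446,0.5296,-0.05,1],
)

```text
clock: 2.45
eef_pos: [648.8, 18.3, 174.9]
eef_rot: [-2.586, 1.57, -0.025]
wrist_force: [-0.2, 0.0, 0.2]
finger_gap: 94.1
```

```bash
cat >> h.py <<'E'
from scipy.spatial.transform import Rotation as Rot
def st():
    s=manip.read_state(); M=Rot.from_euler('xyz',s["eef_rot"]).as_matrix()
    print("t",round(s["clock"],2),"pos",s["eef_pos"].round(1),"jaw",round(float(np.arctan2(M[1,1],M[0,1])),3),"toolx",M[:,0].round(3),"F",s["wrist_force"].round(1),"M",s["moment"].round(2),"gap",round(float(s["finger_gap"]),1),"q",s["joints"].round(2))
    return s,M
def wray(c,s,M,u,v,z):
    K=np.asarray(c["mount"]); dx,dy=u-c["cx"],v-c["cy"]; r=np.hypot(dx,dy); th=r/c["fx"]
    d=np.array([np.sin(th)*dx/max(r,1e-9),np.sin(th)*dy/max(r,1e-9),np.cos(th)])
    d=M@(K[:3,:3]@d); o=M@K[:3,3]+s["eef_pos"]
    return o+d*(z-o[2])/d[2]
E
python3 - <<'E'
from h import *
s,M=st()
c=manip.camera("wrist"); cv2.imwrite("pics/w1.png",c["color"])
E
```

```text
t 2.45 pos [648.8  18.3 174.9] jaw -2.151 toolx [ 0.001 -0.    -1.   ] F [-0.2  0.   0.2] M [ 0.11  0.   -0.01] gap 94.1 q [-0.03  0.56  1.27  0.    1.31  2.12]
```

View pics/w1.png

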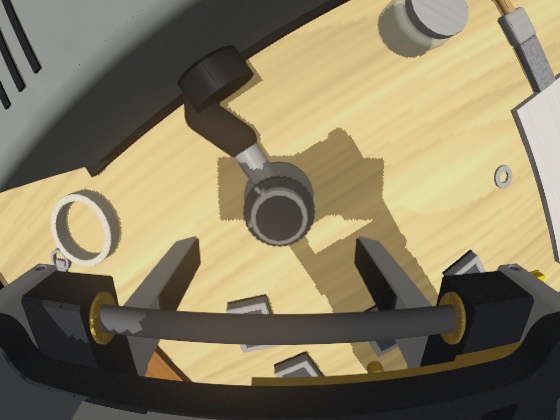

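Run:
```python
from h import *
s,M=st()
c=manip.camera("wrist")
g=cv2.cvtColor(c["color"],cv2.COLOR_BGR2GRAY)
for u,v,z in [(279,216,87),(251,216,87),(308,216,87),(279,187,87),(279,244,87)]: print(u,v,wray(c,s,M,u,v,z).round(1))
W=c["range_z"]; print(W[216,279])
cv2.imwrite("pics/w1z.png",cv2.resize(c["color"][140:270,210:350],None,fx=4.5,fy=4.5,interpolation=cv2.INTER_CUBIC))
```

```text
t 2.5 pos [648.9  18.4 174.8] jaw -2.151 toolx [ 0. -0. -1.] F [-0.4 -0.8 -0.6] M [ 0.03 -0.02 -0.03] gap 93.8 q [-0.03  0.56  1.27 -0.    1.31  2.12]
279 216 [650.6  16.   87. ]
251 216 [662.7  34.6  87. ]
308 216 [637.9  -3.3  87. ]
279 187 [670.1   3.2  87. ]
279 244 [630.7  28.9  87. ]
255.75209
```

View pics/w1z.png

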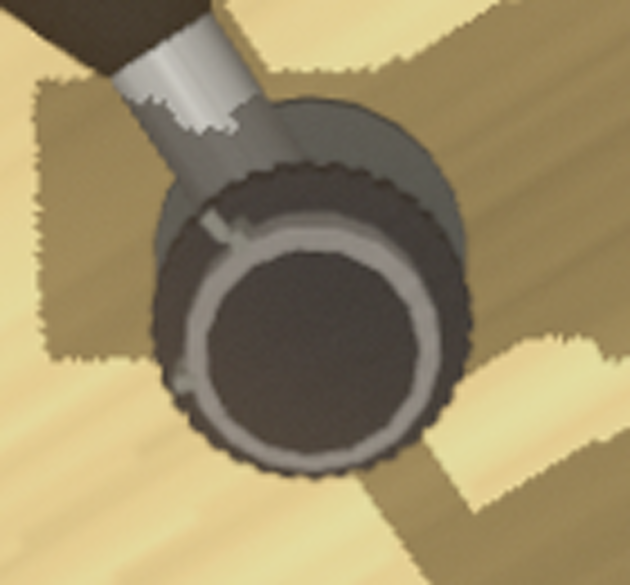

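Request:
jog_arm(
  series=[0,0,0,0,0,-0.06,1,0,0,0,0,0,-0.108,1,0,0,0,0,0,-0.108,1,0,0,0,0,0,-0.108,-1,0,0,0,0,0,-0.108,-1,0,0,0,0,0,-0.108,-1,0,0,0,0,0,-0.108,-1,0,0,0,0,0,-0.108,-1,0,0,0,0,0,-0.108,-1],
  squeeze=15,
)

```text
clock: 3.68
eef_pos: [648.4, 17.2, 67.4]
eef_rot: [1.55, 1.568, -2.172]
wrist_force: [-10.4, -12.1, 9.1]
finger_gap: 59.5
```

Request:
jog_arm(
  series=[0,0,0,-0.001,-0.0015,0.001,-1,0,0,0,-0.001,-0.0015,0.001,-1,0,0,0,-0.001,-0.0015,0.001,-1],
)

```text
clock: 4.05
eef_pos: [648.2, 17.1, 67.5]
eef_rot: [2.697, 1.57, -1.024]
wrist_force: [3.3, -4.4, -2.4]
finger_gap: 59.7
```

Run:
```python
from h import *
s,M=st()
c=manip.camera("wrist"); cv2.imwrite("pics/w2.png",c["color"])
```

```text
t 4.05 pos [648.2  17.1  67.5] jaw -2.15 toolx [ 0.    -0.001 -1.   ] F [ 3.3 -4.4 -2.4] M [-1.08 -0.31 -0.05] gap 59.7 q [-0.03  0.67  1.36 -0.    1.11  2.12]
```

View pics/w2.png

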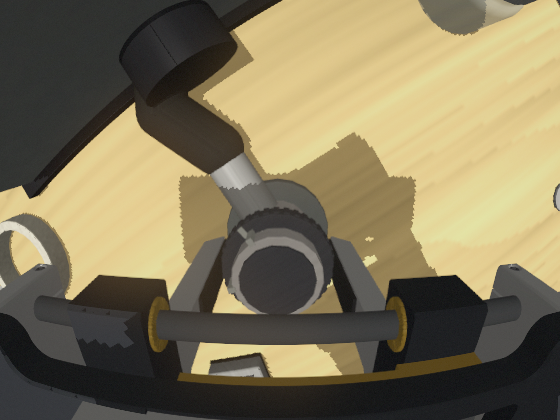

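Request:
jog_arm(
  series=[0,0,0.13,0,0,0,-1,0,0,0.26,0,0,0,-1,0,0,0.39,0,0,0,-1,0,0,0.52,0,0,0,-1,0,0,0.65,0,0,0,-1,0,0,0.78,0,0,0,-1,0,0,0.91,0,0,0,-1,0,0,1.04,0,0,0,-1,0,0,1.17,0,0,0,-1,0,0,1.28,0,0,0,-1,0,0,1.28,0,0,0,-1,0,0,1.28,0,0,0,-1],
)

```text
clock: 5.6
eef_pos: [648.1, 16.7, 67.6]
eef_rot: [0.983, 1.57, -1.458]
wrist_force: [1.6, -6.7, -2.0]
finger_gap: 59.7
```

Run:
```python
from h import *
s,M=st()
c=manip.camera("wrist"); cv2.imwrite("pics/w3.png",cv2.resize(c["color"][140:330,190:370],None,fx=3,fy=3))
```

```text
t 5.6 pos [648.1  16.7  67.6] jaw -0.87 toolx [ 0.    -0.001 -1.   ] F [ 1.6 -6.7 -2. ] M [-1.36 -0.17  0.05] gap 59.7 q [-0.03  0.67  1.36 -0.    1.11  0.84]
```

View pics/w3.png

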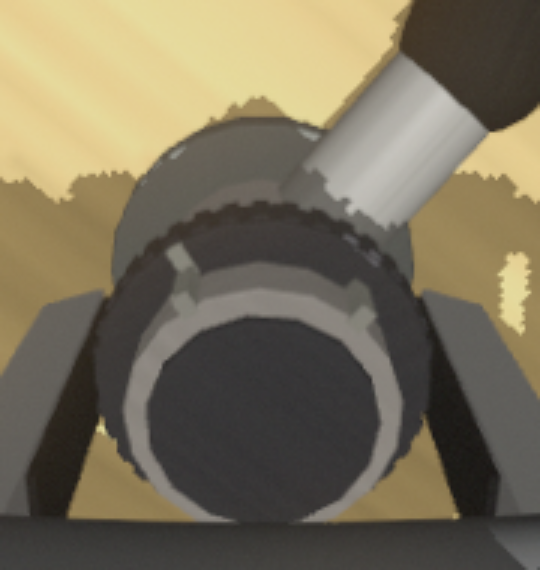

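Request:
jog_arm(
  series=[0,0,0,0,0,0,1,0,0,0,0,0,0,1,0,0,0,0,0,0,1,0,0,0,0,0,0,1,0,0,0,0,0,0.05,1,0,0,0,0,0,0.1,1,0,0,-0.35,-0.06,-0.005,0.1,1,0,0,-0.7,-0.12,-0.01,0.1,1,0,0,-0.7,-0.18,-0.015,0.1,1,0,0,-0.7,-0.213,-0.017,0.08,1,0,0,-0.7,-0.213,-0.017,0.08,1,0,0,-0.7,-0.213,-0.017,0.08,1],
)

```text
clock: 7.15
eef_pos: [436.1, 0.5, 148.2]
eef_rot: [3.092, 1.569, -0.047]
wrist_force: [0.0, 0.1, 0.3]
finger_gap: 94.1
```

Run:
```python
from h import *
s,M=st()
c=manip.camera("wrist"); cv2.imwrite("pics/w4.png",c["color"])
c=manip.camera("scene"); cv2.imwrite("pics/s4.png",c["color"])
```

```text
t 7.15 pos [436.1   0.5 148.2] jaw -1.568 toolx [ 0.001 -0.    -1.   ] F [0.  0.1 0.3] M [ 0.05  0.   -0.01] gap 94.1 q [-0.08  0.13  1.92  0.    1.09  1.49]
```

View pics/w4.png

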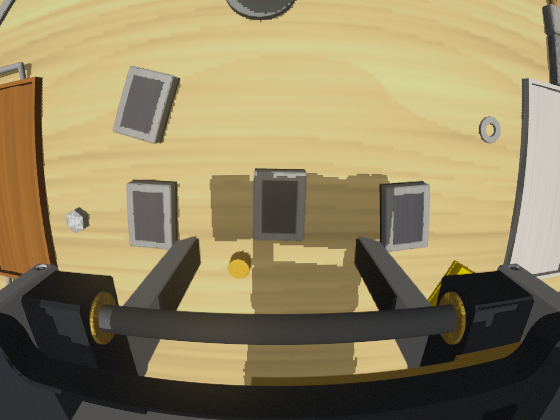

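View pics/s4.png

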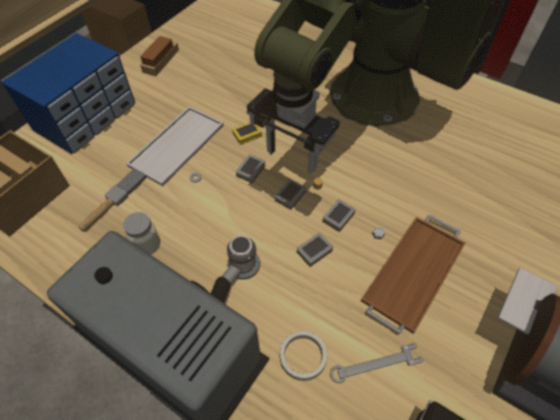

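Request:
jog_arm(
  series=[0,0,0,-0.001,-0.001,-0.06,1,0,0,0,-0.001,-0.001,-0.11,1,0,0,0,-0.001,-0.001,-0.126,1,0,0,0,-0.001,-0.001,-0.126,1,0,0,0,-0.001,-0.001,-0.126,-1,0,0,0,-0.001,-0.001,-0.126,-1,0,0,0,-0.001,-0.001,-0.126,-1,0,0,0,-0.001,-0.001,-0.126,-1,0,0,0,-0.001,-0.001,-0.126,-1,0,0,0,-0.001,-0.001,-0.126,-1,0,0,0,-0.001,-0.001,-0.126,-1,0,0,0,-0.001,-0.001,-0.126,-1],
  squeeze=25,
)

```text
clock: 8.75
eef_pos: [434.1, -0.5, 21.5]
eef_rot: [2.663, 1.571, -0.478]
wrist_force: [0.3, -1.1, 1.9]
finger_gap: 47.6
```

```bash
python3 -c "
from h import *
st()"
```

```text
t 8.75 pos [434.1  -0.5  21.5] jaw -1.57 toolx [ 0. -0. -1.] F [ 0.3 -1.1  1.9] M [-0.1   0.12  0.04] gap 47.6 q [-0.09  0.35  2.01 -0.    0.78  1.48]
```

Request:
jog_arm(
  series=[0,0,0,0,0,-0.001,-1,0,0,0,0,0,-0.001,-1,0,0,0,0.005,0,-0.001,-1,0,0,0,0.01,0,-0.001,-1,0,0,0,0.015,0,-0.001,-1,0,0,0,0.02,0,-0.001,-1],
)

```text
clock: 9.5
eef_pos: [451.6, -0.3, 20.6]
eef_rot: [-0.054, 1.564, 3.089]
wrist_force: [-22.3, 0.8, 28.3]
finger_gap: 47.9
```

Request:
jog_arm(
  series=[0,0,0,0.005,0,0,-1,0,0,0,0.01,0,0,-1],
)

```text
clock: 9.75
eef_pos: [461.8, -0.3, 20.7]
eef_rot: [-0.06, 1.565, 3.082]
wrist_force: [-21.6, 1.2, 27.0]
finger_gap: 47.8
```

Request:
jog_arm(
  series=[0,0,0,0.005,0,0,-1,0,0,0,0.01,0,0,-1],
)

```text
clock: 10.0
eef_pos: [471.9, -0.3, 20.6]
eef_rot: [-0.06, 1.565, 3.083]
wrist_force: [-20.9, -0.0, 25.2]
finger_gap: 47.9
```

Request:
jog_arm(
  series=[0,0,0,-0.005,0,0,-1,0,0,0,-0.01,0,0,-1,0,0,0,-0.015,0,0,-1],
)

```text
clock: 10.38
eef_pos: [459.4, -0.5, 20.8]
eef_rot: [3.12, 1.569, -0.021]
wrist_force: [4.9, -0.6, 3.1]
finger_gap: 47.8
```

Request:
jog_arm(
  series=[0,0,0,-0.005,0,0,-1,0,0,0,-0.01,0,0,-1],
)

```text
clock: 10.62
eef_pos: [449.4, -0.5, 20.8]
eef_rot: [3.102, 1.569, -0.039]
wrist_force: [4.8, -0.6, 3.4]
finger_gap: 47.8
```

Request:
jog_arm(
  series=[0,0,0,0,0,0.03,-1,0,0,0,0,0,0.06,-1,0,0,0,-0.01,-0.05,0.06,-1,0,0,0,-0.02,-0.1,0.06,-1,0,0,0,-0.03,-0.15,0.06,-1,0,0,0,-0.04,-0.2,0.06,-1,0,0,0,-0.05,-0.25,0.06,-1,0,0,0,-0.06,-0.3,0.06,-1,0,0,0,-0.067,-0.346,0.06,-1,0,0,0,-0.067,-0.346,0.06,-1,0,0,0,-0.067,-0.346,0.06,-1],
)

```text
clock: 12.0
eef_pos: [381.4, -345.5, 79.6]
eef_rot: [-0.876, 1.568, 2.266]
wrist_force: [0.2, -0.3, -5.1]
finger_gap: 47.8
```

Run:
```python
from h import *
s,M=st()
c=manip.camera("wrist"); cv2.imwrite("pics/w5.png",c["color"])
```

```text
t 12.0 pos [ 381.4 -345.5   79.6] jaw -1.57 toolx [-0.002  0.002 -1.   ] F [ 0.2 -0.3 -5.1] M [0.06 0.01 0.01] gap 47.8 q [-0.81  0.4   1.76  0.    0.99  0.76]
```

View pics/w5.png

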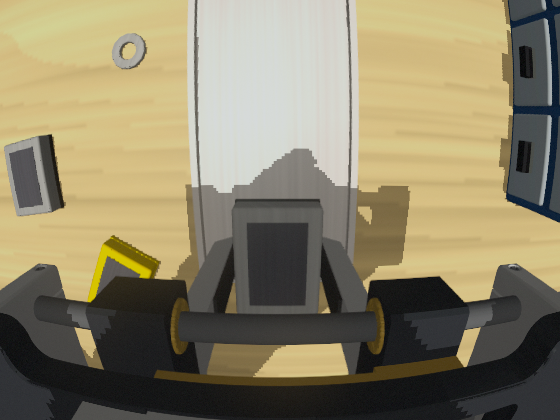

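Request:
jog_arm(
  series=[0,0,0,0,0,-0.03,-1,0,0,0,0,0,-0.052,-1,0,0,0,0,0,-0.053,-1,0,0,0,0,0,-0.053,-1,0,0,0,0,0,-0.053,0.36,0,0,0,0,0,-0.053,0.36,0,0,0,0,0,-0.053,0.36,0,0,0,0,0,-0.053,0.36,0,0,0,0,0,-0.02,0.36,0,0,0,0,0,0.02,0.36,0,0,0,0,0.03,0.04,0.5,0,0,0,0,0.08,0.04,0.6,0,0,0,0,0.08,0.04,0.6],
)

```text
clock: 13.68
eef_pos: [382.0, -264.5, 120.8]
eef_rot: [-2.898, 1.571, 0.247]
wrist_force: [-0.1, -0.2, 0.7]
finger_gap: 75.0
```

```bash
cat >> h.py <<'E'
def blocks(n="top"):
    c=manip.camera(n); W=cloud(c); z=W[...,2]
    m=((z>13)&(z<32)&(W[...,0]>250)&(W[...,0]<620)&(abs(W[...,1])<450)).astype(np.uint8)
    k,l,s,ce=cv2.connectedComponentsWithStats(m)
    for i in range(1,k):
        if s[i,4]<250: continue
        P=W[l==i]; r=cv2.minAreaRect(P[:,:2].astype(np.float32)); a=r[2]+(90 if r[1][0]<r[1][1] else 0)
        if min(r[1])<35: continue
        a=(a+90)%180-90
        b=c["color"][l==i].mean(0)
        print(n,"blk z",np.median(P[:,2]).round(1),"xy",np.round(r[0],1),np.round(r[1],0),"long@",round(a,1),"bgr",b.round())
    return c
E
python3 - <<'E'
from h import *
st()
c=blocks("top"); cv2.imwrite("pics/t6.png",c["color"]); c=blocks("scene"); cv2.imwrite("pics/s6.png",c["color"])
E
```

```text
t 13.68 pos [ 382.  -264.5  120.8] jaw -1.568 toolx [ 0.  0. -1.] F [-0.1 -0.2  0.7] M [-0.05  0.    0.01] gap 75.0 q [-0.68  0.23  1.87  0.    1.04  0.88]
top blk z 17.1 xy [ 599.6 -345.6] [44. 41.] long@ 89.8 bgr [84. 87. 91.]
top blk z 19.9 xy [533.7 128. ] [48. 65.] long@ -18.0 bgr [85. 91. 95.]
top blk z 20.0 xy [425.  127.2] [48. 66.] long@ -3.3 bgr [84. 89. 93.]
top blk z 19.9 xy [ 423.3 -126.9] [66. 48.] long@ 5.4 bgr [80. 86. 90.]
top blk z 19.9 xy [ 327.7 -208.3] [49. 66.] long@ -27.5 bgr [29. 56. 64.]
scene blk z 24.4 xy [ 376.3 -347.1] [79. 58.] long@ 1.0 bgr [54. 58. 62.]
scene blk z 19.6 xy [ 328.9 -207.6] [53. 66.] long@ -29.7 bgr [35. 67. 79.]
scene blk z 19.8 xy [ 424.8 -126.5] [67. 50.] long@ 5.1 bgr [81. 86. 91.]
scene blk z 20.0 xy [425.4 127.7] [49. 69.] long@ -3.6 bgr [82. 88. 93.]
scene blk z 20.0 xy [535.5 129.1] [49. 67.] long@ -19.5 bgr [82. 88. 93.]
```

View pics/t6.png

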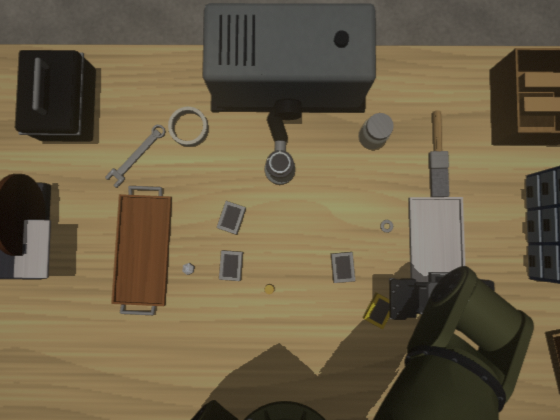

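View pics/s6.png

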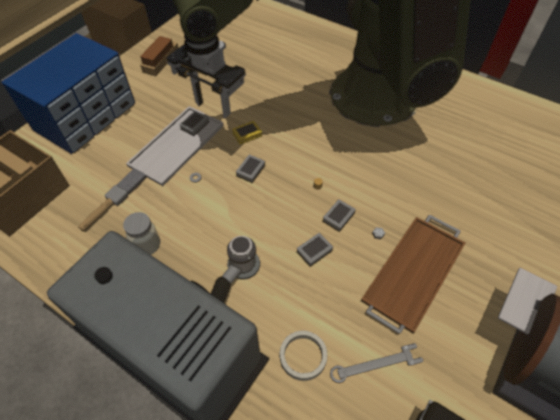

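Request:
jog_arm(
  series=[0,0,0.09,0.02,0.05,0,0.8,0,0,0.09,0.03,0.1,0,0.8,0,0,0.09,0.0415,0.137,0,0.8,0,0,0.09,0.0415,0.137,-0.05,0.8,0,0,0.09,0.0415,0.137,-0.09,0.8,0,0,0.09,0.0415,0.137,-0.0995,0.8,0,0,0.09,0.0415,0.137,-0.0995,0.8,0,0,0.09,0.0415,0.137,-0.0995,-1,0,0,0.09,0.0415,0.137,-0.0995,-1,0,0,0.09,0.0415,0.137,-0.0995,-1,0,0,0.09,0.0415,0.137,-0.0995,-1,0,0,0.09,0.0415,0.137,-0.0995,-1,0,0,0.09,0.0415,0.137,-0.0995,-1,0,0,0.09,0.0415,0.137,-0.0995,-1],
  squeeze=25,
)

```text
clock: 15.52
eef_pos: [423.6, -129.5, 21.1]
eef_rot: [2.869, 1.571, -0.182]
wrist_force: [-1.6, 1.1, 6.5]
finger_gap: 48.3
```

Request:
jog_arm(
  series=[0,0,0,0,0,-0.001,-1,0,0,0,0.005,0,-0.001,-1,0,0,0,0.01,0,-0.001,-1,0,0,0,0.015,0,-0.001,-1],
)

```text
clock: 16.02
eef_pos: [438.9, -129.8, 21.0]
eef_rot: [2.295, 1.57, -0.756]
wrist_force: [-7.4, -0.2, 20.6]
finger_gap: 47.8
```

Request:
jog_arm(
  series=[0,0,0,0.005,0,0,-1,0,0,0,0.01,0,0,-1],
)

```text
clock: 16.27
eef_pos: [448.9, -129.8, 21.0]
eef_rot: [2.316, 1.57, -0.735]
wrist_force: [-6.5, 0.1, 20.4]
finger_gap: 47.8
```

Request:
jog_arm(
  series=[0,0,0,-0.005,0,0,-1,0,0,0,-0.01,0,0,-1,0,0,0,-0.015,0,0,-1],
)

```text
clock: 16.65
eef_pos: [434.9, -130.0, 21.0]
eef_rot: [2.742, 1.567, -0.309]
wrist_force: [5.3, -0.3, 9.9]
finger_gap: 47.9
```

Request:
jog_arm(
  series=[0,0,0,-0.005,0,0,-1,0,0,0,-0.01,0,0,-1],
)

```text
clock: 16.9
eef_pos: [425.0, -130.0, 21.0]
eef_rot: [2.74, 1.567, -0.311]
wrist_force: [3.8, -0.4, 10.3]
finger_gap: 47.7
```

Request:
jog_arm(
  series=[0,0,0,0,0,0.03,-1,0,0,0,0,0,0.07,-1,0,0,-0.03,-0.01,0.05,0.07,-1,0,0,-0.06,-0.01,0.1,0.07,-1,0,0,-0.09,-0.015,0.15,0.07,-1,0,0,-0.126,-0.02,0.2,0.07,-1,0,0,-0.126,-0.02,0.25,0.07,-1,0,0,-0.126,-0.025,0.3,0.07,-1,0,0,-0.126,-0.03,0.35,0.07,-1,0,0,-0.126,-0.035,0.4,0.07,-1,0,0,-0.126,-0.04,0.44,0.07,-1,0,0,-0.126,-0.04,0.4635,0.07,-1,0,0,-0.126,-0.04,0.4635,0.07,-1,0,0,-0.126,-0.04,0.4635,0.07,-1],
)

```text
clock: 18.65
eef_pos: [383.3, 333.2, 89.4]
eef_rot: [0.798, 1.57, -2.379]
wrist_force: [1.0, 0.0, -4.0]
finger_gap: 48.0
```

Run:
```python
from h import *
s,M=st()
c=manip.camera("wrist"); cv2.imwrite("pics/w7.png",c["color"])
```

```text
t 18.65 pos [383.3 333.2  89.4] jaw -1.606 toolx [-0.001 -0.001 -1.   ] F [ 1.  0. -4.] M [ 0.09  0.02 -0.03] gap 48.0 q [ 0.64  0.37  1.77 -0.    1.    2.25]
```

View pics/w7.png

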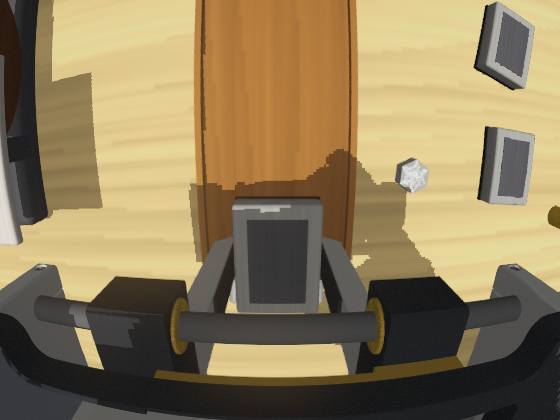

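Request:
jog_arm(
  series=[0,0,0,0,0,-0.03,-1,0,0,0,0,0,-0.058,-1,0,0,0,0,0,-0.063,-1,0,0,0,0,0,-0.063,-1,0,0,0,0,0,-0.063,0.36,0,0,0,0,0,-0.063,0.36,0,0,0,0,0,-0.063,0.36,0,0,0,0,0,-0.063,0.36,0,0,0,0,0,-0.03,0.36,0,0,0,0,0,0.02,0.36,0,0,0,0.01,-0.05,0.04,0.5,0,0,0,0.01,-0.1,0.04,0.5,0,0,0,0.01,-0.1,0.04,0.5],
)

```text
clock: 20.32
eef_pos: [393.6, 232.0, 130.4]
eef_rot: [-2.99, 1.57, 0.114]
wrist_force: [-0.3, -0.8, -1.0]
finger_gap: 70.2
```

Run:
```python
from h import *
st()
c=blocks("top"); cv2.imwrite("pics/t8.png",c["color"]); c=blocks("scene"); cv2.imwrite("pics/s8.png",c["color"])
```

```text
t 20.32 pos [393.6 232.  130.4] jaw -1.609 toolx [ 0.  0. -1.] F [-0.3 -0.8 -1. ] M [0.06 0.01 0.  ] gap 70.2 q [ 0.45  0.2   1.88 -0.    1.06  2.06]
top blk z 17.3 xy [ 600.9 -349.8] [38. 44.] long@ -89.5 bgr [85. 88. 92.]
top blk z 20.2 xy [533.8 128. ] [48. 65.] long@ -17.8 bgr [86. 92. 96.]
top blk z 20.0 xy [424.7 127. ] [48. 66.] long@ -3.7 bgr [75. 80. 84.]
top blk z 24.8 xy [ 381.  -344.9] [64. 49.] long@ 0.5 bgr [75. 79. 82.]
top blk z 20.0 xy [ 327.7 -208.4] [49. 66.] long@ -26.8 bgr [ 51.  96. 104.]
scene blk z 24.4 xy [ 376.3 -346.7] [67. 79.] long@ -0.7 bgr [82. 87. 91.]
scene blk z 19.8 xy [ 329.  -206.8] [52. 67.] long@ -28.5 bgr [ 57. 105. 121.]
scene blk z 20.0 xy [425.4 127.4] [50. 68.] long@ -3.7 bgr [75. 80. 85.]
scene blk z 25.1 xy [377.4 335.1] [48. 84.] long@ -2.1 bgr [78. 83. 88.]
scene blk z 20.1 xy [535.2 128.7] [48. 65.] long@ -18.3 bgr [84. 90. 95.]
```

View pics/s8.png

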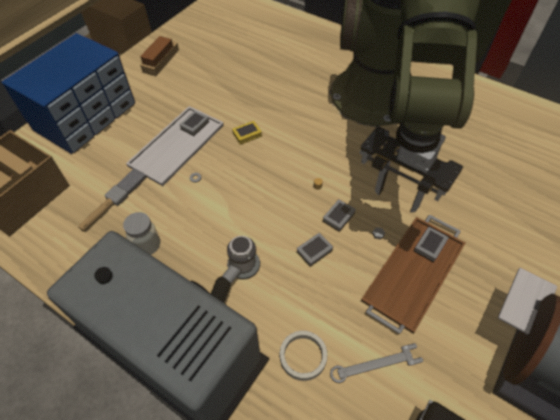

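Request:
jog_arm(
  series=[0,0,-0.025,0.015,-0.05,0,0.5,0,0,-0.025,0.031,-0.106,0,0.5,0,0,-0.025,0.031,-0.106,0,0.5,0,0,-0.025,0.031,-0.106,-0.05,0.5,0,0,-0.025,0.031,-0.106,-0.1,0.5,0,0,-0.025,0.031,-0.106,-0.109,0.5,0,0,-0.025,0.031,-0.106,-0.109,0.5,0,0,-0.025,0.031,-0.106,-0.109,-1,0,0,-0.025,0.031,-0.106,-0.109,-1,0,0,-0.025,0.031,-0.106,-0.109,-1,0,0,-0.025,0.031,-0.106,-0.109,-1,0,0,-0.025,0.031,-0.106,-0.109,-1,0,0,-0.025,0.031,-0.106,-0.109,-1],
  squeeze=25,
)

```text
clock: 22.05
eef_pos: [424.9, 128.2, 21.6]
eef_rot: [-2.664, 1.57, 0.417]
wrist_force: [-2.4, 1.6, 6.1]
finger_gap: 47.8
```

Request:
jog_arm(
  series=[0,0,0,0,0,-0.001,-1,0,0,0,-0.005,0,-0.001,-1,0,0,0,-0.01,0,-0.001,-1,0,0,0,-0.015,0,-0.001,-1],
)

```text
clock: 22.55
eef_pos: [411.5, 128.4, 21.5]
eef_rot: [-2.896, 1.566, 0.185]
wrist_force: [4.7, 0.4, 11.7]
finger_gap: 47.7
```

Request:
jog_arm(
  series=[0,0,0,-0.005,0,0,-1,0,0,0,-0.01,0,0,-1],
)

```text
clock: 22.8
eef_pos: [401.5, 128.4, 21.4]
eef_rot: [-2.89, 1.565, 0.191]
wrist_force: [4.7, -0.4, 12.9]
finger_gap: 47.7
```

Request:
jog_arm(
  series=[0,0,0,0.005,0,0,-1,0,0,0,0.01,0,0,-1,0,0,0,0.015,0,0,-1],
)

```text
clock: 23.18
eef_pos: [415.0, 128.3, 21.4]
eef_rot: [-2.59, 1.57, 0.491]
wrist_force: [-9.2, -0.1, 26.1]
finger_gap: 47.5
```

Request:
jog_arm(
  series=[0,0,0,0.005,0,0,-1,0,0,0,0.01,0,0,-1],
)

```text
clock: 23.42
eef_pos: [425.1, 128.3, 21.4]
eef_rot: [-2.592, 1.57, 0.49]
wrist_force: [-9.4, 0.6, 24.1]
finger_gap: 47.5
```

Request:
jog_arm(
  series=[0,0,0,0,0,0.03,-1,0,0,0,0,0,0.07,-1,0,0,0.028,0.01,0.05,0.07,-1,0,0,0.028,0.02,0.1,0.07,-1,0,0,0.028,0.033,0.15,0.07,-1,0,0,0.028,0.033,0.2025,0.07,-1,0,0,0.028,0.033,0.2025,0.07,-1,0,0,0.028,0.033,0.2025,0.07,-1],
)

```text
clock: 24.42
eef_pos: [457.0, 330.0, 89.3]
eef_rot: [0.68, 1.569, -2.493]
wrist_force: [-0.0, -0.9, -5.2]
finger_gap: 47.8
```

Run:
```python
from h import *
s,M=st()
c=manip.camera("wrist"); cv2.imwrite("pics/w9.png",c["color"])
```

```text
t 24.43 pos [457.  330.   89.3] jaw -1.603 toolx [-0.001 -0.001 -1.   ] F [-0.  -0.9 -5.2] M [ 0.04 -0.   -0.02] gap 47.8 q [ 0.56  0.48  1.61 -0.    1.05  2.16]
```

View pics/w9.png

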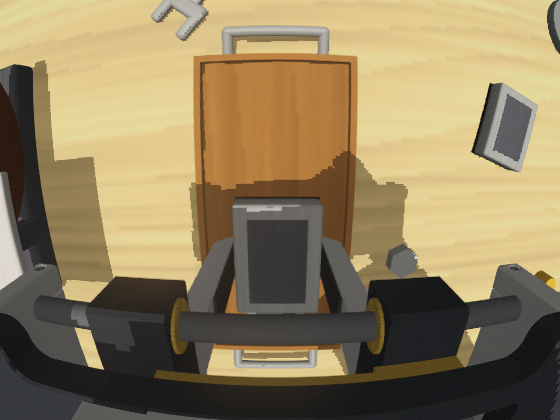

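Request:
jog_arm(
  series=[0,0,0,0.002,0,-0.03,-1,0,0,0,0.002,0,-0.058,-1,0,0,0,0.002,0,-0.063,-1,0,0,0,0.002,0,-0.063,-1,0,0,0,0.002,0,-0.063,0.36,0,0,0,0.002,0,-0.063,0.36,0,0,0,0.002,0,-0.063,0.36,0,0,0,0.002,0,-0.063,0.36,0,0,0,0.002,0,-0.03,0.36,0,0,0,0.002,0,0.02,0.36,0,0,-0.14,0.03,-0.05,0.04,0.5,0,0,-0.28,0.05,-0.1,0.04,0.6,0,0,-0.28,0.06,-0.15,0.04,0.6,0,0,-0.28,0.077,-0.202,0.04,0.6,0,0,-0.28,0.077,-0.202,0.04,0.6,0,0,-0.28,0.077,-0.202,0.04,0.6],
)

```text
clock: 26.48
eef_pos: [534.4, 128.8, 130.0]
eef_rot: [-0.846, 1.571, 1.983]
wrist_force: [0.2, 0.1, 0.4]
finger_gap: 75.1
```

Run:
```python
from h import *
st()
c=blocks("top"); cv2.imwrite("pics/t10.png",c["color"]); c=blocks("scene"); cv2.imwrite("pics/s10.png",c["color"])
c=manip.camera("wrist"); cv2.imwrite("pics/w10.png",c["color"])
```

```text
t 26.48 pos [534.4 128.8 130. ] jaw -1.883 toolx [-0.  0. -1.] F [0.2 0.1 0.4] M [ 0.06 -0.01 -0.03] gap 75.1 q [0.17 0.39 1.63 0.   1.12 2.05]
top blk z 17.0 xy [ 600.3 -339.6] [39. 56.] long@ -86.7 bgr [ 94.  97. 101.]
top blk z 25.1 xy [460.3 331. ] [48. 66.] long@ -0.4 bgr [82. 85. 88.]
top blk z 24.6 xy [384. 334.] [49. 66.] long@ -2.1 bgr [81. 83. 86.]
top blk z 24.9 xy [ 381.3 -345. ] [66. 49.] long@ 0.1 bgr [83. 86. 89.]
top blk z 19.8 xy [ 327.6 -208.5] [49. 66.] long@ -28.3 bgr [ 56. 106. 115.]
scene blk z 24.4 xy [ 376.2 -348.7] [83. 60.] long@ 4.6 bgr [84. 89. 93.]
scene blk z 19.9 xy [ 328.9 -207.3] [52. 66.] long@ -27.7 bgr [ 58. 107. 123.]
scene blk z 25.2 xy [417.  333.2] [ 49. 155.] long@ -2.8 bgr [82. 86. 91.]
scene blk z 20.0 xy [535.  128.4] [50. 66.] long@ -18.3 bgr [48. 55. 60.]
```

View pics/w10.png

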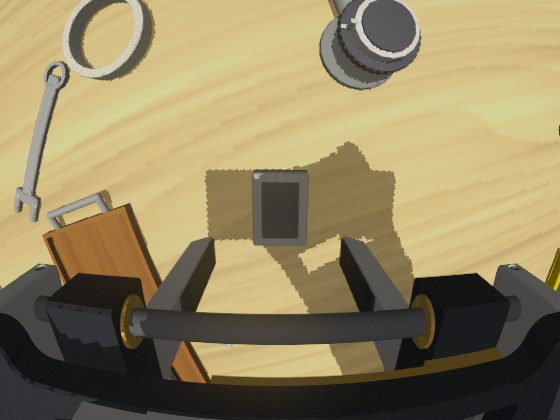

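View pics/t10.png

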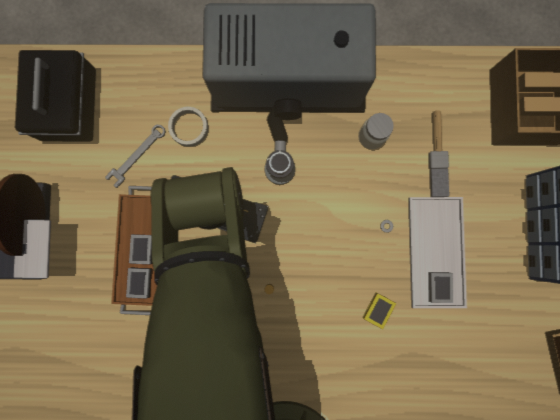

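Three blocks are placed and the last is directly below the tool. Now I grasp it and test it.

Request:
jog_arm(
  series=[0,0,0,0,-0.001,-0.05,0.6,0,0,0,0,-0.001,-0.1,0.6,0,0,0,0,-0.001,-0.1085,0.6,0,0,0,0,-0.001,-0.1085,0.6,0,0,0,0,-0.001,-0.1085,-1,0,0,0,0,-0.001,-0.1085,-1,0,0,0,0,-0.001,-0.1085,-1,0,0,0,0,-0.001,-0.1085,-1,0,0,0,0,-0.001,-0.1085,-1,0,0,0,0,-0.001,-0.1085,-1],
  squeeze=25,
)

```text
clock: 27.88
eef_pos: [534.7, 127.5, 21.9]
eef_rot: [-2.616, 1.57, 0.214]
wrist_force: [-1.3, -0.4, 5.6]
finger_gap: 47.9
```

Request:
jog_arm(
  series=[0,0,0,0,0,-0.001,-1,0,0,0,-0.005,0,-0.001,-1,0,0,0,-0.01,0,-0.001,-1,0,0,0,-0.015,0,-0.001,-1],
)

```text
clock: 28.38
eef_pos: [521.2, 127.7, 22.0]
eef_rot: [-2.702, 1.566, 0.127]
wrist_force: [5.0, 0.5, 9.5]
finger_gap: 47.3
```

Request:
jog_arm(
  series=[0,0,0,-0.005,0,0,-1,0,0,0,-0.01,0,0,-1],
)

```text
clock: 28.62
eef_pos: [511.2, 127.7, 22.0]
eef_rot: [-2.705, 1.566, 0.124]
wrist_force: [4.3, 0.3, 10.3]
finger_gap: 47.6
```

Request:
jog_arm(
  series=[0,0,0,0.005,0,0,-1,0,0,0,0.01,0,0,-1,0,0,0,0.015,0,0,-1],
)

```text
clock: 29.0
eef_pos: [525.0, 127.8, 21.9]
eef_rot: [-2.438, 1.57, 0.391]
wrist_force: [-7.8, 0.3, 19.2]
finger_gap: 47.9
```

Request:
jog_arm(
  series=[0,0,0,0.005,0,0,-1,0,0,0,0.01,0,0,-1],
)

```text
clock: 29.25
eef_pos: [535.0, 127.7, 21.9]
eef_rot: [-2.449, 1.57, 0.381]
wrist_force: [-7.6, -0.5, 18.8]
finger_gap: 47.8
```

Request:
jog_arm(
  series=[0,0,0,0,0,0.03,-1,0,0,0,0,0,0.07,-1,0,0,0.07,0,0.05,0.07,-1,0,0,0.14,0,0.1,0.07,-1,0,0,0.21,-0.001,0.15,0.07,-1,0,0,0.278,-0.001,0.2,0.07,-1,0,0,0.278,-0.001,0.2,0.07,-1,0,0,0.278,-0.001,0.2,0.07,-1],
)

```text
clock: 30.25
eef_pos: [533.1, 327.0, 89.6]
eef_rot: [0.631, 1.569, -2.545]
wrist_force: [0.5, -0.2, -5.2]
finger_gap: 47.9
```

Run:
```python
from h import *
s,M=st()
c=manip.camera("wrist"); cv2.imwrite("pics/w11.png",c["color"])
```

```text
t 30.25 pos [533.1 327.   89.6] jaw -1.605 toolx [-0.001 -0.001 -1.   ] F [ 0.5 -0.2 -5.2] M [0.04 0.03 0.02] gap 47.9 q [ 0.49  0.6   1.42 -0.    1.13  2.1 ]
```

View pics/w11.png

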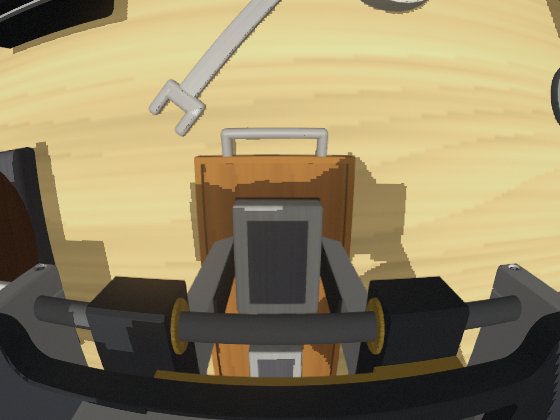

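Request:
jog_arm(
  series=[0,0,0,0,0,-0.03,-1,0,0,0,0,0,-0.058,-1,0,0,0,0,0,-0.0625,-1,0,0,0,0,0,-0.0625,-1,0,0,0,0,0,-0.0625,0.36,0,0,0,0,0,-0.0625,0.36,0,0,0,0,0,-0.0625,0.36,0,0,0,0,0,-0.0625,0.36,0,0,0,0,0,-0.03,0.36,0,0,0,0,0,0.02,0.36,0,0,0,0,0,0.07,0.5,0,0,0.1,0.02,-0.05,0.085,1,0,0,0.2,0.04,-0.1,0.085,1,0,0,0.3,0.06,-0.15,0.085,1,0,0,0.4,0.08,-0.2,0.085,1,0,0,0.55,0.1,-0.25,0.085,1,0,0,0.735,0.115,-0.31,0.085,1,0,0,0.735,0.115,-0.31,0.085,1,0,0,0.735,0.115,-0.31,0.085,1],
)

```text
clock: 32.67
eef_pos: [648.4, 17.9, 175.4]
eef_rot: [-1.473, 1.57, 2.367]
wrist_force: [-1.0, 0.6, 0.5]
finger_gap: 94.2
```

Run:
```python
from h import *
st()
c=blocks("top"); cv2.imwrite("pics/t12.png",c["color"]); c=blocks("scene"); cv2.imwrite("pics/s12.png",c["color"])
c=manip.camera("wrist"); cv2.imwrite("pics/w12.png",c["color"])
```

```text
t 32.67 pos [648.4  17.9 175.4] jaw -0.872 toolx [-0.  0. -1.] F [-1.   0.6  0.5] M [-0.04 -0.01  0.  ] gap 94.2 q [-0.03  0.56  1.27  0.    1.31  0.84]
top blk z 16.8 xy [ 600.9 -351.8] [38. 48.] long@ -89.6 bgr [ 94.  97. 101.]
top blk z 24.9 xy [533.1 327.6] [49. 66.] long@ -1.7 bgr [84. 88. 93.]
top blk z 24.6 xy [459.9 330.6] [49. 66.] long@ -2.0 bgr [83. 86. 91.]
top blk z 24.7 xy [384.1 334.1] [51. 66.] long@ -2.3 bgr [83. 86. 90.]
top blk z 24.9 xy [ 380.9 -345.2] [65. 50.] long@ 0.6 bgr [84. 88. 91.]
top blk z 19.8 xy [ 327.7 -208.3] [50. 66.] long@ -28.2 bgr [ 57. 107. 116.]
scene blk z 25.2 xy [451.8 331.6] [ 49. 233.] long@ -2.6 bgr [ 90.  95. 100.]
```

View pics/t12.png

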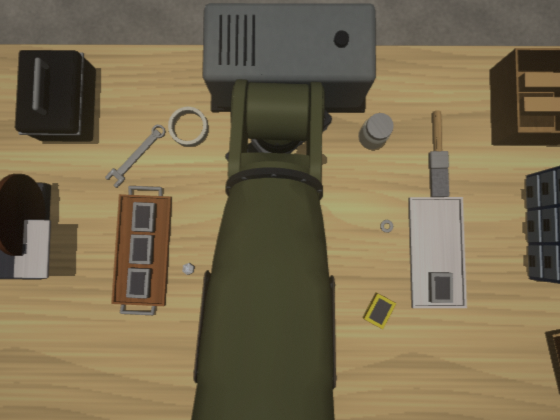

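View pics/s12.png

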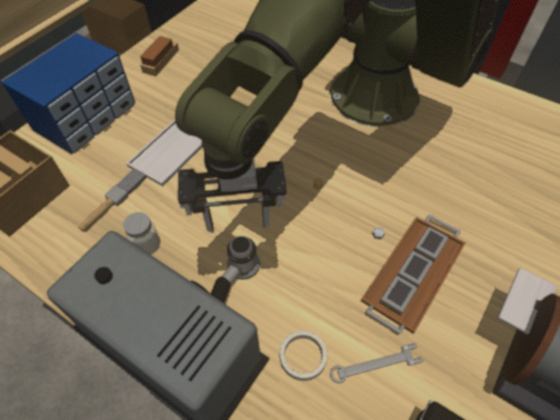

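View pics/w12.png

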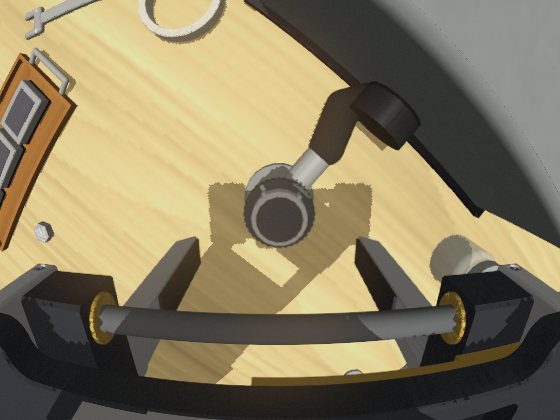

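Request:
jog_arm(
  series=[0,0,0,0,-0.0015,-0.06,1,0,0,0,0,-0.0015,-0.108,1,0,0,0,0,-0.0015,-0.108,1,0,0,0,0,-0.0015,-0.108,-1,0,0,0,0,-0.0015,-0.108,-1,0,0,0,0,-0.0015,-0.108,-1,0,0,0,0,-0.0015,-0.108,-1,0,0,0,0,-0.0015,-0.108,-1,0,0,0,0,-0.0015,-0.108,-1],
  squeeze=15,
)

```text
clock: 33.95
eef_pos: [648.3, 16.7, 68.3]
eef_rot: [-1.87, 1.57, 1.972]
wrist_force: [-5.0, 4.2, 6.3]
finger_gap: 59.6
```

Request:
jog_arm(
  series=[0,0,-0.13,0,0,0,-1,0,0,-0.26,0,0,0,-1,0,0,-0.39,0,0,0,-1,0,0,-0.52,0,0,0,-1,0,0,-0.65,0,0,0,-1,0,0,-0.78,0,0,0,-1,0,0,-0.91,0,0,0,-1,0,0,-1.04,0,0,0,-1,0,0,-1.17,0,0,0,-1,0,0,-1.29,0,0,0,-1,0,0,-1.29,0,0,0,-1,0,0,-1.29,0,0,0,-1],
)

```text
clock: 35.45
eef_pos: [648.7, 16.7, 68.3]
eef_rot: [-1.733, 1.57, 0.822]
wrist_force: [-2.1, 5.6, 5.6]
finger_gap: 59.5
```

Run:
```python
from h import *
s,M=st()
c=manip.camera("wrist"); cv2.imwrite("pics/w13.png",cv2.resize(c["color"][140:330,190:370],None,fx=3,fy=3))
```

```text
t 35.45 pos [648.7  16.7  68.3] jaw -2.157 toolx [ 0.001  0.001 -1.   ] F [-2.1  5.6  5.6] M [ 1.1   0.37 -0.01] gap 59.5 q [-0.03  0.67  1.36  0.    1.11  2.13]
```

View pics/w13.png

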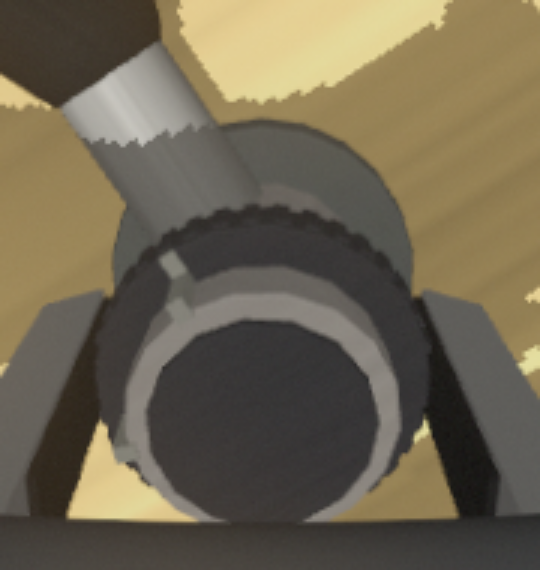

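Request:
jog_arm(
  series=[0,0,-0.06,0,0,0,-1,0,0,-0.06,0,0,0,-1,0,0,-0.06,0,0,0,1,0,0,-0.06,0,0,0,1,0,0,-0.06,0,0,0,1,0,0,-0.06,0,0,0,1,0,0,-0.06,0,0,0.05,1,0,0,-0.06,0,0,0.1,1,0,0,-0.06,-0.06,0,0.14,1,0,0,-0.06,-0.12,0,0.14,1,0,0,-0.06,-0.12,0,0.14,1,0,0,-0.06,-0.12,0,0.14,1],
)

```text
clock: 37.0
eef_pos: [529.1, 16.0, 208.1]
eef_rot: [-2.556, 1.569, -0.063]
wrist_force: [0.0, 0.1, 0.2]
finger_gap: 93.9
```

Run:
```python
from h import *
s,M=st()
c=manip.camera("wrist"); cv2.imwrite("pics/w14.png",c["color"])
cv2.imwrite("pics/w14z.png",cv2.resize(c["color"][60:200,190:340],None,fx=4,fy=4,interpolation=cv2.INTER_CUBIC))
c=blocks("top"); cv2.imwrite("pics/t14.png",c["color"])
```

```text
t 37.0 pos [529.1  16.  208.1] jaw -2.22 toolx [ 0.002 -0.    -1.   ] F [0.  0.1 0.2] M [ 0.05  0.01 -0.01] gap 93.9 q [-0.04  0.27  1.6  -0.    1.27  2.18]
top blk z 17.1 xy [ 600.1 -353.1] [37. 50.] long@ -89.6 bgr [91. 94. 98.]
top blk z 24.6 xy [547.9 327.9] [50. 71.] long@ -1.8 bgr [81. 86. 91.]
top blk z 24.8 xy [459.4 330.1] [49. 66.] long@ -2.8 bgr [80. 83. 87.]
top blk z 24.6 xy [384.3 334. ] [49. 66.] long@ -2.8 bgr [80. 82. 86.]
top blk z 24.8 xy [ 380.8 -344.5] [50. 65.] long@ -0.0 bgr [81. 84. 87.]
top blk z 19.7 xy [ 327.5 -208.5] [49. 66.] long@ -28.0 bgr [ 55. 103. 111.]
```

View pics/w14z.png

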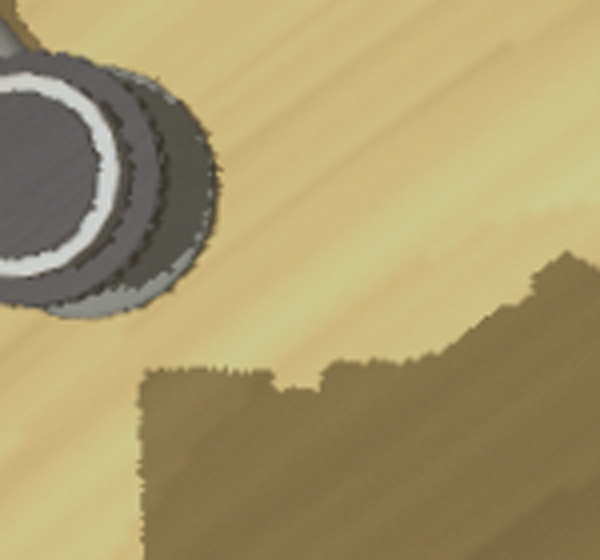

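View pics/t14.png

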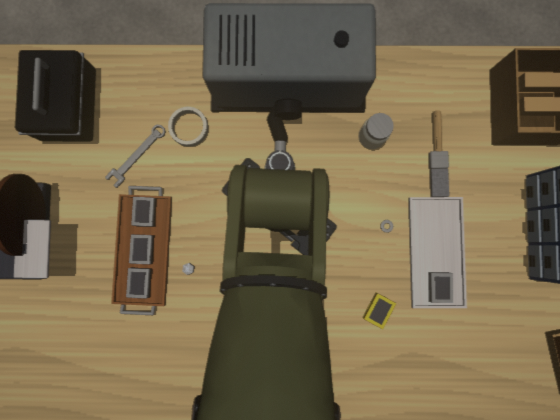

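Run:
```python
from h import *
c=manip.camera("top");W=cloud(c)
cv2.imwrite("pics/t15.png",cv2.resize(c["color"][175:315,100:190],None,fx=4.2,fy=4.2,interpolation=cv2.INTER_CUBIC))
P=W[193:230,130:158]; P=P[(P[...,2]>19)]; 
A=np.c_[P[:,0],P[:,1],np.ones(len(P))]; co,*_=np.linalg.lstsq(A,P[:,2],rcond=None)
print(len(P),co[:2],P.min(0),P.max(0),np.median(P,0))
r=cv2.minAreaRect(P[:,:2].astype(np.float32)); print(r)
c=manip.camera("scene"); cv2.imwrite("pics/s15.png",cv2.resize(c["color"][210:340,355:475],None,fx=4.5,fy=4.5,interpolation=cv2.INTER_CUBIC))
cv2.imwrite("pics/s15p.png",cv2.resize(c["color"][210:290,190:280],None,fx=6,fy=6,interpolation=cv2.INTER_CUBIC))
W=cloud(c); P=W[210:340,355:475].reshape(-1,3); P=P[(P[:,2]>19)&(P[:,2]<40)&(P[:,0]>495)&(P[:,1]<365)&(P[:,1]>295)]
A=np.c_[P[:,0],P[:,1],np.ones(len(P))]; co,*_=np.linalg.lstsq(A,P[:,2],rcond=None)
print(len(P),co[:2],P.min(0),P.max(0),np.median(P,0)); print(cv2.minAreaRect(P[:,:2].astype(np.float32)))
```

```text
622 [0.00130311 0.00685039] [513.34739814 303.00724274  19.03430009] [577.71186386 353.97369859  29.59528585] [545.26363399 327.04634486  24.80244371]
((545.5703735351562, 328.4281921386719), (49.687801361083984, 65.53470611572266), 88.27387237548828)
770 [-0.02120502  0.00523572] [495.70233412 295.97427065  19.12831503] [605.46935036 364.51914148  29.71410918] [549.34693941 328.87331589  25.26930747]
((551.9541625976562, 335.9749755859375), (67.90194702148438, 110.66584777832031), 83.35014343261719)
```

View pics/t15.png

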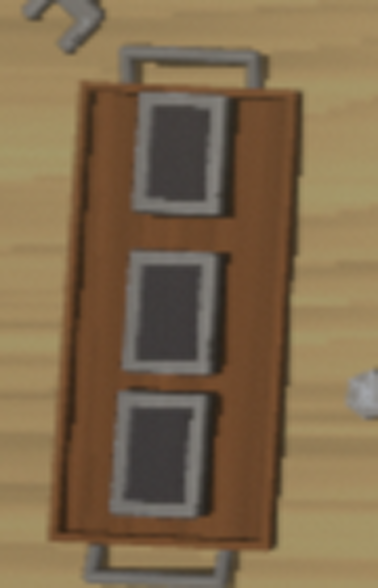

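View pics/s15.png

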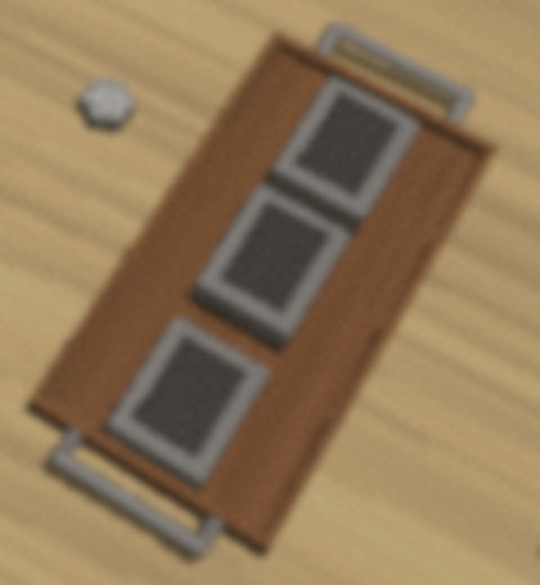

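View pics/s15p.png

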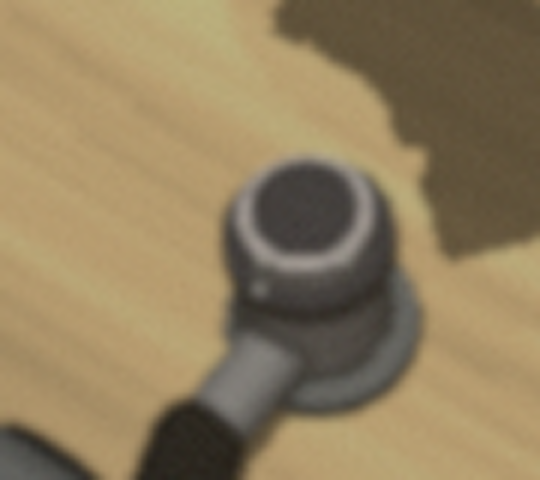

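```bash
python3 -c "
from h import *
st(); blocks('top'); print(manip.sign_off())"
```

```text
t 37.2 pos [529.4  16.  207. ] jaw -2.22 toolx [-0.  0. -1.] F [ 1.  -0.3  0.2] M [ 0.11 -0.    0.01] gap 94.3 q [-0.04  0.27  1.6   0.    1.27  2.18]
top blk z 17.2 xy [ 600.1 -347.9] [37. 41.] long@ -89.5 bgr [90. 94. 97.]
top blk z 24.5 xy [547.5 339.8] [74. 71.] long@ 90.0 bgr [80. 85. 91.]
top blk z 24.7 xy [460.2 330.2] [49. 66.] long@ -0.7 bgr [80. 83. 88.]
top blk z 24.7 xy [384.1 334.2] [49. 66.] long@ -2.3 bgr [80. 82. 86.]
top blk z 24.9 xy [ 380.7 -345.4] [65. 50.] long@ 0.7 bgr [81. 84. 88.]
top blk z 19.8 xy [ 327.6 -208.6] [49. 66.] long@ -28.3 bgr [ 54. 103. 111.]
the job is handed in; nothing more can be done
None
```

I opened the collar, sorted the four blocks that were present, closed the collar again and handed the job in at about 37 s; it gave no verdict.

- **Sorting:** One block dragged at about 0.65 of its load, so it went in the plain tray. The other three dragged at about 0.28 to 0.33, so they went in the handled tray.
- **Collar:** In the camera views, its mark lined up with the open tick after opening and with the closed tick after closing.
- **Blocks:** All four blocks' tops were at about 25 mm, the expected height for lying flat on a tray floor.
- **Knocked block:** While I was closing the collar, one smooth block slid about 12 mm, to the far end of the handled tray. It still lay flat, with its centre about 87 mm from the tray centre (limit 105), so I left it. The very last reading merged it with the tray handle and gave a wrong outline, so I rely on the close-up measured just before it.
- **Not confirmed:** I can't measure contact with the fixed rings directly. The fingers were meant to keep about 7 mm clear of them, and the forces while gripping the collar (under about 20 N) fit the collar being gripped slightly off centre. I didn't re-measure the bystander items, but they looked unmoved in the final top view, except the spacer, which the arm hid.

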